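True up a tacked tube with the setup square and hold it

TASK

The tube tacked to the clamped base plate leans towards its yellow-marked face: pick up the red setup square and stand it on the plate with its straight upright edge facing that mark, centred on it. Press the square into the corner, pushing the tube back until it stands fully upright and both the square's foot and its upright edge lie flush on plate and tube. Finish while still gripping the square and pressing it firmly, down on the plate and against the tube, for the welder - do not let go - and leave the other things on the table alone.

Things in the scene. Friction and masses are not known exactly. Their poses are not given: they have to be found in the camera images.
- corner (a point): Target corner, fixed: on the plate's top (10 mm above the table), at the middle of the foot of the tube's yellow-marked face, on the tube's hinge line. x axis: level, from the open plate into the tube (the direction to press); y along the face; z up. A yellow paint line runs on the plate along -x from this point, and on up the middle of the tube's marked face.
- post (a joint): Lean of the tube, rad: 0 = upright, at a hard stop; positive = its top leans to -x of the corner, over the open plate. It turns about the foot of its marked face, starts at 0.05 to 0.12 and stays where left: stiff by friction alone, 0.4 N m, so it takes 4 to 5 N to push near the square's top.
- square_grip (a point): Red setup square, L-shaped, standing on its foot: 100 mm long, 100 tall, 20 thick, 0.3 to 0.5 kg. Point: in the middle of the upright leg (35 mm wide), 75 mm above the underside, 20 mm behind the straight upright edge; grip here from above across the thickness (y). x: level, towards the straight edge, the side that goes against the tube; y: across the thickness; z: up.
- square_heel (a point): Outer corner of the square, where the planes of underside and straight upright edge meet (the metal itself is clipped 10 mm here to clear the weld): 20 mm ahead (+x) of and 75 mm below square_grip, same axes. When the job is done it coincides with corner, axes parallel.
- square: The red square; origin in the middle of its underside, 50 mm behind the heel, same axes. Its foot runs to -x, 25 mm high, with a diagonal brace 12 mm thick up to the upright leg.
- plate: The fixed, clamped steel base plate, 240 x 140 x 10 mm; origin on the table directly below corner, same axes. It extends 150 mm to -x, 90 mm to +x, 70 mm to either side in y. Two low blue clamps (tops 34 mm above the table) sit behind the tube.
- tube_top (a point): Middle of the top edge of the marked face of the bare-metal square tube (40 x 40 mm, 120 mm tall, standing on the plate), 120 mm from corner; moves and tilts with joint post. Upright, the tube occupies 0 to 40 mm in x of the corner's frame and 20 mm to either side in y.
- hammer: Bystander: hammer lying on the table, about 0.3 m long.
- wire_brush: Bystander: brush lying on the table.
- spray: Bystander: upright spray can, 64 mm across, 170 mm tall.
- tape: Bystander: yellow tape measure, 70 x 40 x 65 mm.
- offcut: Bystander: short tube offcut, 40 x 40 x 70 mm.
- magnet: Bystander: blue triangular welding magnet, 85 x 18 x 55 mm.
- grinder: Bystander: blue angle grinder, about 0.3 m long.
Mind the look-alikes: they are no part of the job. Of the things shaped like the square, the red one is meant.

How it is judged:
On the way, in this order (a step that is already met when the one before it is completed fails the run):
1. the square is gripped and lifted clear of the table (height (world z) of square_heel above 0.012 m and contact force between square and the fingers above 1 N), for 0.1 s.
2. the square is over the plate, its straight edge facing the tube's yellow-marked face (x of square_heel in the frame of corner between -0.1 and 0.01 m and y of square_heel in the frame of corner between -0.04 and 0.04 m and x of square in the frame of corner below -0.045 m and angle between the x axis of square and the x axis of corner, either way round below 0.2 rad), for 0.1 s.
At the end, for the whole second after the job is handed in: Square still gripped and at rest, heel within 2.5 mm of the corner along x, 2 mm in height, 10 mm across, edge to the tube, within 0.05 rad of the face's direction and 0.025 rad of upright; tube within 0.02 rad of upright; over 1.5 N on the tube, 1 N on the plate, 2 N from the fingers (x of square_heel in the frame of corner between -0.0025 and 0.0025 m and z of square_heel in the frame of corner between -0.002 and 0.002 m and y of square_heel in the frame of corner between -0.01 and 0.01 m and x of square in the frame of corner below -0.045 m and angle between the x axis of square and the x axis of corner, either way round below 0.05 rad and angle between square's own z axis and vertical below 0.025 rad and value of joint post below 0.02 rad and contact force between square and post_c0 above 1.5 N and contact force between square and plate_c0 above 1 N and contact force between square and the fingers above 2 N and linear speed of square below 0.02 m/s); the arm keeps its last pose, push and grip.
It fails at once if a bystander is pushed more than 30 mm from its place (distance of any of hammer, wire_brush, spray, tape, offcut, magnet, grinder from where it was at the start of the episode above 0.03 m).
It fails at once if the square is tipped over (angle between square's own z axis and vertical above 0.7 rad).
It also fails if it takes over 45 s, if anything falls off the work surface, if the arm or the gripper's body presses on something with over 40 N, if the wrist force passes 120 N, or if a joint passes its speed limit or range.

ROBOT

A 6-joint arm with a two-finger parallel gripper is mounted at the origin on the work surface. World frame = base frame: x ahead of the robot, y to its left, z up, the work surface at z = 0. Lengths are in m, angles in rad, forces in N, time in s.
With the tool pointing down it reaches from about 0.425 to 0.95 m from the base axis. Payload 3.5 kg.
Tool frame: the origin (TCP) lies midway between the tips of the shut fingers; the grasp point (between the pads) lies 19 mm behind it; z points along the fingers, x is the direction in which the jaws open and shut, and the axes are right-handed (so a half turn about z gives the same grasp; the last joint's range is limited). The gripper opens to 85 mm and grips with 20 to 120 N. Pads are 22 mm wide; open, the fingers measure 114 mm over their backs; the gripper's body (76 mm by 85 mm) begins 54 mm behind the grasp point. The pads swing forward as they close: fully open they stand 13 mm farther back than shut.
Start: joints at [0.956, 0.286, 1.577, -0, 1.279, -0.15], TCP at [0.303, 0.603, 0.2] pointing down, gripper open.
Joint ranges: [-2.77, 2.77], [-0.9, 2.22], [0.21, 2.48], [-1.53, 4.67], [0.24, 2.81], [-2.84, 2.84]. Speed limits (rad/s): [2.79, 2.79, 3.14, 3.14, 3.14, 3.14].

INTERFACE

Orientations are given as a unit quaternion [x, y, z, w].
In Python, from plant import readout, optics, ctrl gives the robot as it stands. The module is installed in compiled form; this text tells all that it offers.
- The arm moves only by the shell command python3 -m crank 'ROWS' [OPENING] [FORCE]. ROWS is text: rows parted by semicolons, each of 6 numbers parted by spaces: the shift along the tool's x, y, z in mm, then the turn, a rotation vector about the tool's x, y, z in rad. In form: dx dy dz ax ay az; .... A call has 1 to 5 rows; each row shifts and turns the commanded pose from where the row before left it, along the tool's axes as they then stand; what a row does not reach is not made up. A row lasts 1/8 s, in which the tool goes at most 62.5 mm and 10.7 degrees, less where a joint would pass 70% of its speed; a pose out of reach is approached as far as the arm can. A call is refused whole if a number of a shift passes 62.5 or a number of a turn 0.188, either way. A call with a gripper value outside its range is refused whole. OPENING is the opening, from -1 (shut) to 1 (fully open), set as the call begins (- or left out, the last holds). The fingers move at their own pace and stop on an object; FORCE is the grip in N (left out, the last holds). Time passes only in rows, so rows that do not move let the fingers close. It gives the time, the measured TCP pose, the force and the opening at its end, in the units of the state.
- readout.get_state(): the state, without advancing time (a new reading comes with each control period).
- optics.read_camera(name): name is "scene" or "side" or "wrist"; returns the picture (400x640x3 uint8, red, green, blue); there is no depth.
- optics.calibration(name): a dict with "mtx" (3x3 intrinsics, pixels), "rvec" (rotation vector, rad) and "tvec" (3), from world to camera coordinates, as OpenCV has them; the wrist camera has in their place "tool_from_camera" (4x4, takes a point from camera to tool coordinates, whose origin is the TCP and whose axes are the tool frame's). Camera axes: x right, y down, z forward; pixel columns grow to the right and rows downward; lengths in m; the calibration is good to about 2 mm. A picture is of the moment at which its call begins: read the wrist's pose just before it. calibration takes no time and is no camera call.
- ctrl.sign_off(): hands the job in, once; it reports no verdict.
Trained networks look in the newest picture that a camera, given by its name, has taken for a name from the list of things; names that differ only in an ending like _2 or _b are one class to them, and where a whole thing is asked for, a point or a joint stands for the part that bears it (a point fixed in the world has none). Each returns a list of dicts, best first, with "p" (0 to 1); they miss things now and then, are a little off and sometimes report something else, mostly with a low value. They report only what shows in the picture. A call takes as long as a camera call. They do not tell look-alikes from the thing itself.
- optics.recognise(camera, thing): "xy" ([column, row] as shares, 0 to 1, of the picture: columns of its width, rows of its height, amid what is visible of it).
The state is a dict: "time": time; "qpos": joint angles; "dq": joint speeds; "joint_efforts": joint torques, N m; "eef_pos": TCP position; "tcp_rot": TCP orientation; "contact_force": force on the tool from outside, world axes, zero at the start; "wrist_torque": the same for the moment, N m; "opening": opening from 0.0 (shut) to 1.0 (fully open).
Only numpy, scipy, OpenCV 4.12 (cv2) and the standard library are available. Lean on these libraries where they do the work, as an engineer would, in place of code of your own. Each camera call takes 0.05 s, during which the arm holds its last target.

## Working session

There is one attempt and no reset: what is moved stays moved. The work goes in short steps, Python scripts to look and compute and a shell command to move; the robot and the scene stay as the last step left them, time stands still between calls to the robot, and variables do not carry over. Pictures are saved under pics/ and viewed, and the job is handed in when it is done.

```bash
mkdir -p pics
python3 - <<'E'
from plant import readout, optics
import cv2, numpy as np
s=readout.get_state(); print(s)
for n in ["scene","side","wrist"]:
    im=optics.read_camera(n); cv2.imwrite(f"pics/{n}0.png",im[:,:,::-1])
    c=optics.calibration(n); print(n,{k:np.round(np.array(v),4).tolist() for k,v in c.items()})
E
```

```text
{'time': 0.0, 'qpos': array([ 9.55999053e-01,  2.87179525e-01,  1.57818656e+00, -8.66293969e-06,
        1.27860420e+00, -1.50026567e-01]), 'dq': array([ 0.00099535,  0.00236879, -0.00145988,  0.00118796,  0.00091453,
        0.00102342]), 'joint_efforts': array([-5.51878584e-04, -4.05989027e+01, -2.92619920e+01, -1.53623491e-04,
        6.03590408e-03, -5.04708296e-06]), 'eef_pos': array([0.30210971, 0.60279552, 0.19893285]), 'tcp_rot': array([ 8.50944639e-01,  5.25254042e-01, -1.09196009e-03,  4.70029412e-04]), 'contact_force': array([0.14984632, 0.74696572, 0.82678718]), 'wrist_torque': array([ 0.00824808,  0.00889787, -0.02655874]), 'opening': 1.0018986288761567}
scene {'mtx': [[410.3089, 0.0, 315.7161], [0.0, 410.3089, 206.5559], [0.0, 0.0, 1.0]], 'rvec': [2.1919, 1.1635, -0.4466], 'tvec': [-0.3112, -0.2943, 1.9141]}
side {'mtx': [[507.6604, 0.0, 327.1483], [0.0, 507.6604, 199.8861], [0.0, 0.0, 1.0]], 'rvec': [2.1052, -0.3251, 0.1846], 'tvec': [-0.545, 0.1472, 1.3294]}
wrist {'mtx': [[342.0407, 0.0, 318.9265], [0.0, 342.0407, 200.0364], [0.0, 0.0, 1.0]], 'tool_from_camera': [[1.0, -0.0007, 0.0011, 0.0005], [0.0004, 0.9592, 0.2826, -0.071], [-0.0013, -0.2826, 0.9592, -0.1739], [0.0, 0.0, 0.0, 1.0]]}
```

View pics/scene0.png

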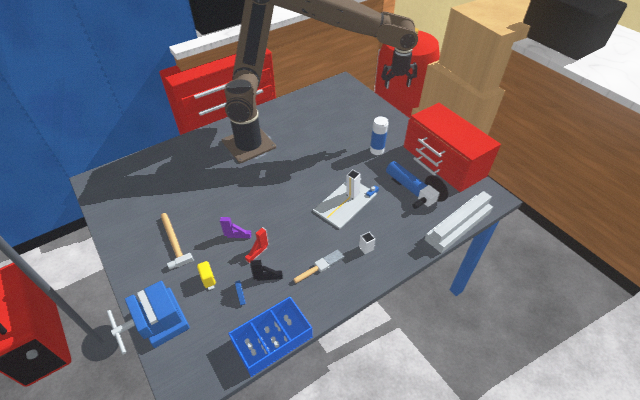

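View pics/side0.png

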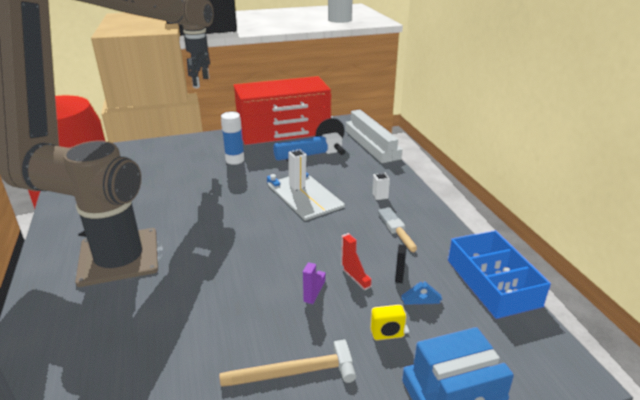

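View pics/wrist0.png

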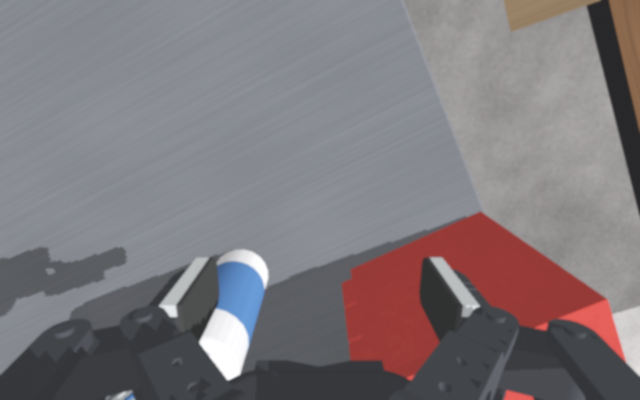

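Three L-shaped things show. Purple is at scene (235,229) and side (313,283), red at scene (258,245) and side (355,262), black at scene (266,271) and side (400,263). Red fits the description. Next I'll run the networks and take enlarged crops.

```bash
cat > h.py <<'E'
import numpy as np, cv2
from plant import optics
def cam(n):
    c=optics.calibration(n); R=cv2.Rodrigues(np.array(c['rvec'],float))[0]; return np.array(c['mtx']),R,np.array(c['tvec'],float).ravel()
def proj(n,P):
    K,R,t=cam(n); p=(np.atleast_2d(P)@R.T+t)@K.T; return p[:,:2]/p[:,2:]
def ray(n,uv):
    K,R,t=cam(n); d=R.T@np.linalg.inv(K)@np.array([uv[0],uv[1],1.]); return -R.T@t, d
def atz(n,uv,z):
    o,d=ray(n,uv); return o+d*(z-o[2])/d[2]
def tri(u1,u2,n1='scene',n2='side'):
    o1,d1=ray(n1,u1);o2,d2=ray(n2,u2); d1/=np.linalg.norm(d1);d2/=np.linalg.norm(d2)
    A=np.stack([d1,-d2],1); s=np.linalg.lstsq(A,o2-o1,rcond=None)[0]
    a=o1+d1*s[0];b=o2+d2*s[1]; return (a+b)/2,np.linalg.norm(a-b)
E
python3 - <<'E'
from h import *
import cv2
for n in ["scene","side"]:
    for t in ["square","tube_top","plate"]:
        r=optics.recognise(n,t); print(n,t,[(round(d['xy'][0]*640,1),round(d['xy'][1]*400,1),round(d['p'],2)) for d in r])
s=cv2.imread('pics/scene0.png'); d=cv2.imread('pics/side0.png')
a=cv2.resize(s[160:310,190:390],(800,600),interpolation=cv2.INTER_CUBIC)
cv2.imwrite('pics/sc.png',a)
b=cv2.resize(d[140:315,240:440],(686,600),interpolation=cv2.INTER_CUBIC)
cv2.imwrite('pics/sd.png',b)
E
```

```text
scene square [(234.3, 231.8, 0.96), (259.4, 244.5, 0.65), (262.8, 272.5, 0.58)]
scene tube_top [(355.9, 186.1, 0.73)]
scene plate [(341.6, 200.0, 0.91)]
side square [(352.6, 259.7, 0.97), (400.8, 261.4, 0.86), (312.1, 280.9, 0.79), (394.8, 223.7, 0.39)]
side tube_top [(296.7, 167.7, 0.56), (396.3, 226.3, 0.15)]
side plate [(301.5, 190.4, 0.75)]
```

View pics/sc.png

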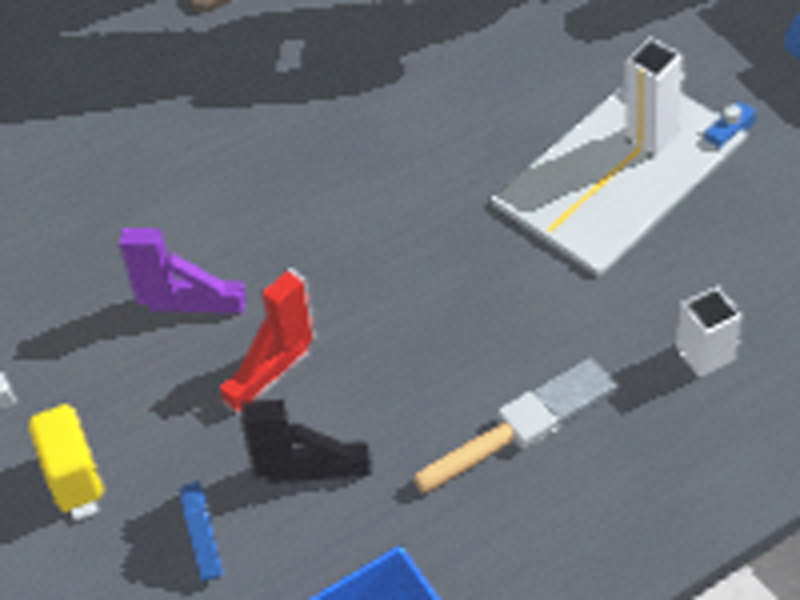

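View pics/sd.png

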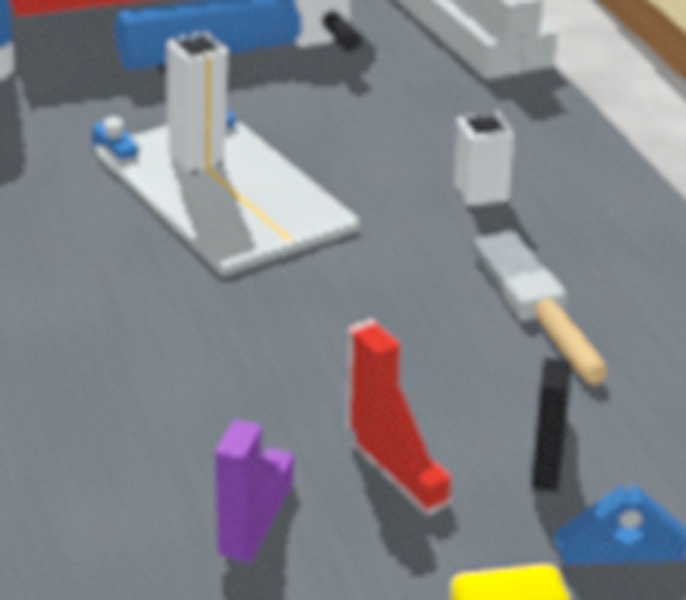

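The enlarged crops confirm the red square, at scene crop (285,340) and side crop (390,410). Its upright leg is at scene (262,230), and its foot runs away from the plate. Now I'll estimate the poses.

Run:
```python
from h import *
S=lambda x,y:(190+x/4,160+y/4); D=lambda x,y:(240+x/3.43,140+y/3.43)
for nm,a,b,z in [('corner',(641,152),(207,168),.01),('lineend',(550,231),(290,241),.01),('tubetop_mark',(641,68),(207,55),.13),
  ('offc',(715,305),(485,124),.07)]:
    print(nm,np.round(atz('scene',S(*a),z),4),np.round(atz('side',D(*b),z),4),*[np.round(q,4) for q in tri(S(*a),D(*b))])
print('sq top scene',[np.round(atz('scene',S(*p),.1)[:2],4) for p in [(265,292),(293,268),(305,277),(278,302)]])
print('sq top side',[np.round(atz('side',D(*p),.1)[:2],4) for p in [(350,328),(374,320),(400,342),(375,352)]])
print('foot end side', [np.round(atz('side',D(*p),.025)[:2],4) for p in [(418,479),(444,464)]])
for n,uv in [('purple',(234,231)),('black',(263,272)),('spray',(380,135)),('grinder',(415,185)),('brush',(320,266)),('magnet',(240,292)),('tape',(207,275))]:
    print(n,np.round(atz('scene',uv,.03)[:2],3))
```

```text
corner [0.5471 0.1772 0.01  ] [0.5389 0.1762 0.01  ] [0.5416 0.1821 0.0046] 0.0037
lineend [0.58   0.0414 0.01  ] [0.5749 0.035  0.01  ] [0.5771 0.0433 0.0049] 0.0011
tubetop_mark [0.543  0.1725 0.13  ] [0.5399 0.1683 0.13  ] [0.5412 0.1739 0.1273] 0.0005
offc [0.7732 0.0857 0.07  ] [0.7709 0.0779 0.07  ] [0.7731 0.0857 0.067 ] 0.0035
sq top scene [array([ 0.5549, -0.2484]), array([ 0.5453, -0.2149]), array([ 0.5602, -0.211 ]), array([ 0.571 , -0.2442])]
sq top side [array([ 0.5401, -0.2193]), array([ 0.5597, -0.2152]), array([ 0.5681, -0.2457]), array([ 0.5474, -0.2515])]
foot end side [array([ 0.5619, -0.3054]), array([ 0.5851, -0.2959])]
purple [ 0.448 -0.295]
black [ 0.666 -0.292]
spray [0.325 0.515]
grinder [0.654 0.428]
brush [ 0.757 -0.115]
magnet [ 0.691 -0.393]
tape [ 0.568 -0.458]
```

```bash
python3 -m crank '0 0 -20 0 0 0.165; 0 0 -20 0 0 0.165; 0 0 -20 0 0 0.165; 0 0 -20 0 0 0.165; 0 0 0 0 0 0.165' 1 40 && python3 -m crank '2 60 0 0 0 0; 2 60 0 0 0 0; 2 60 0 0 0 0; 2 60 0 0 0 0; 2 60 0 0 0 0'
```

```text
time: 1.08
eef_pos: [0.3031, 0.6043, 0.2834]
tcp_rot: [0.991, 0.137, 0.002, -0.002]
contact_force: [0.0, -0.1, -0.4]
opening: 1.0
time: 1.7
eef_pos: [0.3956, 0.3161, 0.2806]
tcp_rot: [0.99, 0.14, 0.0, -0.0]
contact_force: [1.3, -0.7, 0.2]
opening: 0.998
```

```bash
python3 -m crank '35 50 0 0 0 0; 35 50 0 0 0 0; 33 50 0 0 0 0; 0 0 0 0 0 0'
python3 - <<'E'
from h import *
from plant import readout
s=readout.get_state(); im=optics.read_camera('wrist'); print(s['eef_pos'].tolist(),s['tcp_rot'].tolist())
np.savez('w1.npz',p=s['eef_pos'],q=s['tcp_rot'],im=im)
cv2.imwrite('pics/w1.png',im[:,:,::-1])
E
```

```text
time: 2.2
eef_pos: [0.5382, 0.1994, 0.2799]
tcp_rot: [0.991, 0.137, -0.0, 0.0]
contact_force: [-0.6, 0.5, -1.0]
opening: 0.998
[0.5381517620095458, 0.1994359595152088, 0.27988068006093403] [0.9905154013281838, 0.1374013005290285, -0.0001642336985208209, 0.00030882339751753875]
```

View pics/w1.png

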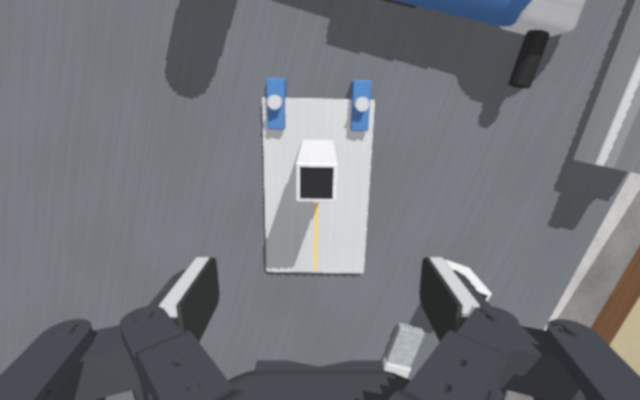

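```bash
cat >> h.py <<'E'
from scipy.spatial.transform import Rotation as Ro
def wray(w,uv):
    c=optics.calibration('wrist'); T=np.array(c['tool_from_camera']);K=np.array(c['mtx'])
    R=Ro.from_quat(w['q']).as_matrix()
    d=R@T[:3,:3]@np.linalg.inv(K)@np.array([uv[0],uv[1],1.]); o=w['p']+R@T[:3,3]; return o,d
def watz(w,uv,z):
    o,d=wray(w,uv); return o+d*(z-o[2])/d[2]
def wproj(w,P):
    c=optics.calibration('wrist'); T=np.array(c['tool_from_camera']);K=np.array(c['mtx'])
    R=Ro.from_quat(w['q']).as_matrix()
    X=((np.atleast_2d(P)-w['p'])@R-T[:3,3])@T[:3,:3]@K.T; return X[:,:2]/X[:,2:]
E
python3 - <<'E'
from h import *
im=np.load('w1.npz')['im'][:,:,::-1]
cv2.imwrite('pics/w1c.png',cv2.resize(im[85:285,245:390],None,fx=3,fy=3,interpolation=cv2.INTER_CUBIC))
E
```

```text
(no output)
```

View pics/w1c.png

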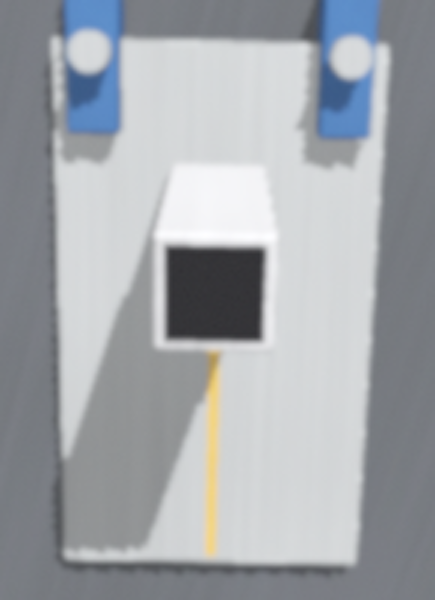

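The wrist crop shows the plate corners at (52,38), (390,44), (355,563) and (63,556), and the yellow line from (214,352) to (211,555). I'll fit the plate to these.

Run:
```python
from h import *
from scipy.optimize import least_squares
w=dict(np.load('w1.npz'))
W=lambda x,y:(245-.33+x/3,85-.33+y/3)
px=np.array([W(52,38),W(390,44),W(355,563),W(63,556),W(211.5,553)])
loc=np.array([[.09,.07,.01],[.09,-.07,.01],[-.15,-.07,.01],[-.15,.07,.01],[-.15,0,.01]])
for p in px: print(np.round(watz(w,p,.01),4))
def T(v): c,s=np.cos(v[2]),np.sin(v[2]); return loc@np.array([[c,-s,0],[s,c,0],[0,0,1]]).T+[v[0],v[1],0]
r=least_squares(lambda v:(wproj(w,T(v))-px).ravel(),[.543,.177,1.8]); print(r.x,np.degrees(r.x[2]),np.round(r.fun,2))
r2=least_squares(lambda v:(wproj(w,T(np.r_[v[:3]])+[0,0,v[3]])-px).ravel(),[.543,.177,1.8,0]); print(r2.x,np.round(r2.fun,2))
print('tube top front', [np.round(watz(w,W(*p),.13),4) for p in [(153,350),(272,350),(213,350)]])
q=w['q'];R=Ro.from_quat(q).as_matrix();print(np.degrees(np.arctan2(R[1,0],R[0,0])))
# compare with scene/side
v=r.x
for n in ['scene','side']: print(n,np.round(proj(n,[v[0],v[1],.01]),1))
```

```text
[0.4511 0.252  0.01  ]
[0.5866 0.2878 0.01  ]
[0.6461 0.0559 0.01  ]
[0.5101 0.0214 0.01  ]
[0.5783 0.0423 0.01  ]
[0.54105015 0.18382087 1.82342852] 104.47475842256776 [-0.01 -1.27 -0.05 -0.61  0.2  -0.08  0.37  0.31 -0.5   2.28]
[ 0.54124276  0.18304714  1.82343139 -0.0034091 ] [ 0.43 -0.58 -0.53  0.06 -0.13 -0.72  0.73 -0.32 -0.49  1.64]
tube top front [array([0.5239, 0.1696, 0.13  ]), array([0.5616, 0.1803, 0.13  ]), array([0.5429, 0.175 , 0.13  ])]
15.794991276416082
scene [[350.6 196.4]]
side [[300.4 187.7]]
```

```bash
python3 -m crank '-14 60 0 0 0 0.023; -14 60 0 0 0 0; -14 60 0 0 0 0; -14 60 0 0 0 0; -14 60 0 0 0 0' && python3 -m crank '-15 55 0 0 0 0; -5 55 0 0 0 0; 0 0 0 0 0 0'
python3 - <<'E'
from h import *
from plant import readout
s=readout.get_state(); im=optics.read_camera('wrist'); print(s['eef_pos'].tolist(),s['tcp_rot'].tolist())
np.savez('w2.npz',p=s['eef_pos'],q=s['tcp_rot'],im=im)
cv2.imwrite('pics/w2.png',im[:,:,::-1])
E
```

```text
time: 2.88
eef_pos: [0.5457, -0.1056, 0.2808]
tcp_rot: [0.992, 0.13, 0.001, -0.0]
contact_force: [0.6, 0.9, -0.4]
opening: 0.996
time: 3.25
eef_pos: [0.5547, -0.2187, 0.28]
tcp_rot: [0.992, 0.127, -0.0, -0.0]
contact_force: [-0.9, 1.0, -0.3]
opening: 0.999
[0.5546998981597041, -0.21865609491888383, 0.2800035116014866] [0.991877973317022, 0.12719287846154523, -0.00022618500749189207, -8.097855193158083e-05]
```

View pics/w2.png

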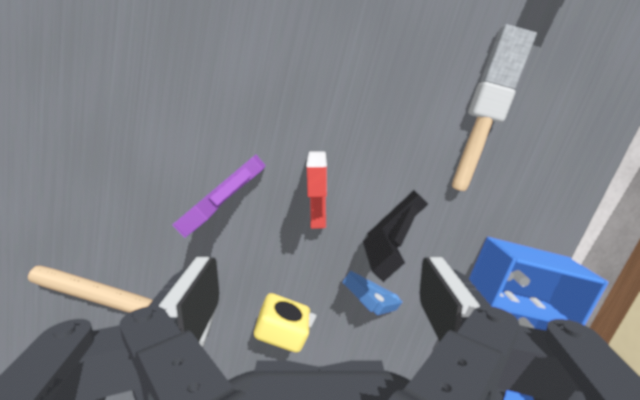

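Run:
```python
from h import *
im=np.load('w2.npz')['im'][:,:,::-1]
cv2.imwrite('pics/w2c.png',cv2.resize(im[140:240,250:390],None,fx=5,fy=5,interpolation=cv2.INTER_CUBIC))
w=dict(np.load('w2.npz')); print(wproj(w,w['p']))
```

```text
[[316.9569394  236.16945618]]
```

View pics/w2c.png

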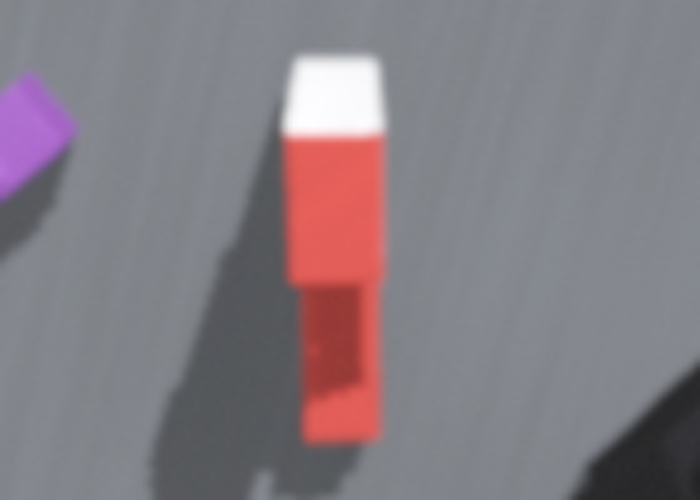

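Run:
```python
from h import *
from scipy.optimize import least_squares
w=dict(np.load('w2.npz'))
W=lambda x,y:(250-.4+x/5,140-.4+y/5)
px=np.array([W(284.5,134),W(385,134),W(289,283),W(384,283),W(302,441),W(382,441),W(297,56),W(380,56)])
loc=np.array([[0,.01,.1],[0,-.01,.1],[-.035,.01,.1],[-.035,-.01,.1],[-.1,.01,.025],[-.1,-.01,.025],[0,.01,.01],[0,-.01,.01]])
def T(v): c,s=np.cos(v[2]),np.sin(v[2]); return loc@np.array([[c,-s,0],[s,c,0],[0,0,1]]).T+[v[0],v[1],0]
r=least_squares(lambda v:(wproj(w,T(v))-px).ravel(),[.55,-.21,1.8]); v=r.x; print(v,np.degrees(v[2]));print(np.round(r.fun,2))
g=v[:2]-.02*np.array([np.cos(v[2]),np.sin(v[2])]); print('grip',g)
R=Ro.from_quat(w['q']).as_matrix(); print('tool heading',np.degrees(np.arctan2(R[1,0],R[0,0])))
print('delta tool mm',1000*R.T@(np.r_[g,.06]-w['p']))
for n in ['scene','side']: print(n,np.round(proj(n,T(v)),1).tolist())
```

```text
[ 0.55194269 -0.21266995  1.83580607] 105.18393993479786
[ 0.61 -1.72 -0.38 -1.92  0.37  0.66 -0.04  0.47  0.43  0.5  -0.64  0.35
  0.36  1.26 -0.84  1.1 ]
grip [ 0.55718106 -0.23197175]
tool heading 14.614821980167696
delta tool mm [ -0.8647377   13.55885719 220.00094892]
scene [[262.7, 226.5], [266.7, 229.4], [255.6, 232.4], [259.6, 235.4], [245.0, 256.1], [248.8, 259.1], [265.4, 241.3], [269.1, 244.2]]
side [[342.4, 234.6], [349.1, 232.0], [350.6, 241.7], [357.4, 239.1], [365.4, 280.8], [372.1, 277.8], [341.7, 263.4], [348.2, 260.7]]
```

```bash
python3 -m crank '-1 13 50 0 0 -0.005; 0 0 50 0 0 0; 0 0 50 0 0 0; 0 0 30 0 0 0; 0 0 0 0 0 0' 0 40
python3 - <<'E'
from h import *
from plant import readout
s=readout.get_state(); im=optics.read_camera('wrist'); print(s['eef_pos'].tolist(),s['tcp_rot'].tolist())
np.savez('w3.npz',p=s['eef_pos'],q=s['tcp_rot'],im=im)
cv2.imwrite('pics/w3.png',im[:,:,::-1])
E
```

```text
time: 3.92
eef_pos: [0.5554, -0.2261, 0.0974]
tcp_rot: [0.991, 0.132, -0.003, -0.002]
contact_force: [0.6, 0.6, -0.3]
opening: 0.497
[0.5554054957836752, -0.2261154442652933, 0.09744173601678786] [0.9911887149859534, 0.13241269938704714, -0.00251323417860726, -0.0023434972782883957]
```

View pics/w3.png

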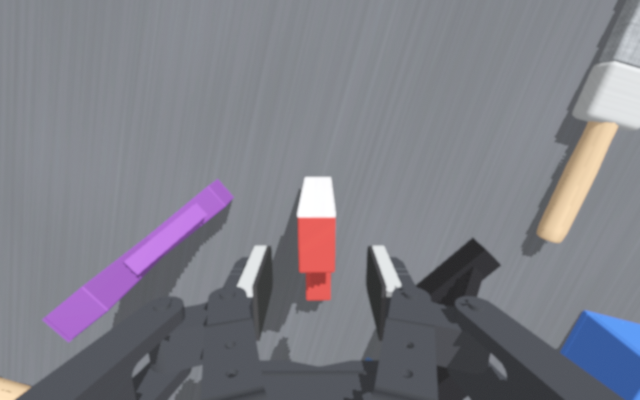

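Run:
```python
from h import *
w=dict(np.load('w2.npz')); R=Ro.from_quat(w['q']).as_matrix()
for p,z in [((363,238),.1),((386,279),.1),((405,262),.1),((388,228),.1)]:
    P=watz(w,p,z); print(np.round(P,3),np.round(1000*R.T@(P-np.array([.5572,-.232,.058])),0))
from plant import readout
s=readout.get_state();print(s['eef_pos'],s['tcp_rot'],s['time'])
```

```text
[ 0.623 -0.28   0.1  ] [ 51.  63. -42.]
[ 0.663 -0.322  0.1  ] [ 80. 114. -42.]
[ 0.677 -0.296  0.1  ] [100.  92. -42.]
[ 0.646 -0.261  0.1  ] [ 78.  51. -42.]
[ 0.55705461 -0.22751788  0.10005797] [ 9.91213482e-01  1.32268483e-01 -6.20308911e-04 -7.05433270e-04] 3.975
```

```bash
python3 -m crank '0 4 20 0 0 0; 0 0 14 0 0 0; 0 0 7 0 0 0; 0 0 0 0 0 0; 0 0 0 0 0 0'
python3 - <<'E'
from h import *
from plant import readout
im=optics.read_camera('wrist');cv2.imwrite('pics/w4.png',im[:,:,::-1])
s=readout.get_state(); print(s['eef_pos'],s['tcp_rot'])
E
```

```text
time: 4.6
eef_pos: [0.5586, -0.2339, 0.0598]
tcp_rot: [0.991, 0.131, 0.0, 0.0]
contact_force: [0.8, 0.5, -0.2]
opening: 0.501
[ 0.5586831  -0.23395664  0.05993906] [9.91372642e-01 1.31072373e-01 4.31624901e-04 3.63343455e-04]
```

View pics/w4.png

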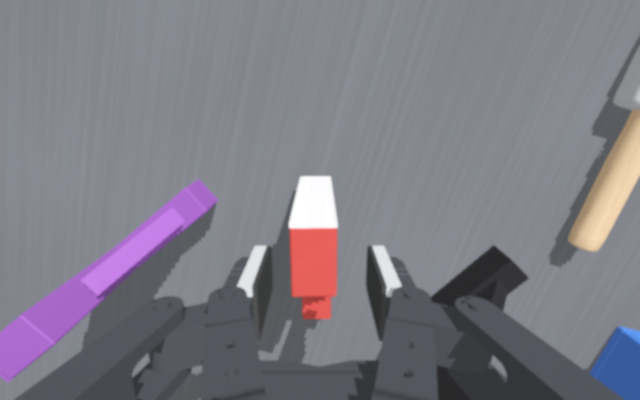

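Run:
```python
from h import *
w=dict(p=np.array([ 0.5586831,-0.23395664,0.05993906]),q=np.array([9.91372642e-01,1.31072373e-01,4.31624901e-04,3.63343455e-04])); R=Ro.from_quat(w['q']).as_matrix()
for p in [(290,228),(337,228),(292,297),(335,297)]: print(np.round(1000*R.T@(watz(w,p,.1)-w['p']),1))
print(np.degrees(np.arctan2(R[1,0],R[0,0])))
```

```text
[-11.  -20.2 -40.1]
[  8.6 -20.2 -40.1]
[-11.   12.6 -40.1]
[  8.2  12.6 -40. ]
15.063150635360687
```

Along the leg the tool is where it should be: the straight edge is 20.2 mm ahead. I'll shift -1 in x and close.

```bash
python3 -m crank '-1 0 1 0 0 0; 0 0 0 0 0 0; 0 0 0 0 0 0; 0 0 0 0 0 0; 0 0 0 0 0 0' -1 60 && python3 -m crank '0 0 -15 0 0 0; 0 0 -30 0 0 0; 0 0 -40 0 0 0; 0 0 0 0 0 0'
python3 - <<'E'
from h import *
from plant import readout
s=readout.get_state(); im=optics.read_camera('wrist'); print(s['eef_pos'].tolist(),s['tcp_rot'].tolist())
np.savez('w5.npz',p=s['eef_pos'],q=s['tcp_rot'],im=im)
cv2.imwrite('pics/w5.png',im[:,:,::-1])
E
```

```text
time: 5.28
eef_pos: [0.5575, -0.234, 0.059]
tcp_rot: [0.991, 0.131, 0.0, 0.0]
contact_force: [-1.9, 1.5, 5.3]
opening: 0.214
time: 5.78
eef_pos: [0.5596, -0.2353, 0.147]
tcp_rot: [0.991, 0.131, 0.003, 0.003]
contact_force: [1.0, -0.4, -1.9]
opening: 0.212
[0.559610385397704, -0.23527244144714582, 0.14703500675647085] [0.9913538820489035, 0.13114901545092486, 0.0032276448424234153, 0.0026454870237871035]
```

View pics/w5.png

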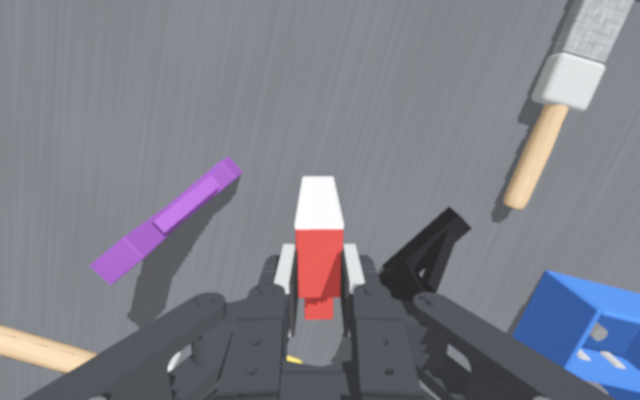

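```bash
python3 -m crank '14 -56 0 0 0 0.01; 14 -56 0 0 0 0; 14 -56 0 0 0 0; 14 -56 0 0 0 0; 14 -56 0 0 0 0' -1 100 && python3 -m crank '14 -50 0 0 0 0; 0 -8 0 0 0 0; 0 0 0 0 0 0; 0 0 0 0 0 0'
python3 - <<'E'
from h import *
from plant import readout
s=readout.get_state(); im=optics.read_camera('wrist'); print(s['eef_pos'].tolist(),s['tcp_rot'].tolist())
np.savez('w6.npz',p=s['eef_pos'],q=s['tcp_rot'],im=im)
cv2.imwrite('pics/w6.png',im[:,:,::-1])
R=Ro.from_quat(s['tcp_rot']).as_matrix()
print(np.degrees(np.arctan2(R[1,0],R[0,0])), np.round(R,4))
print('remaining',1000*R.T@(np.array([.546,.164,.069])-s['eef_pos']))
E
```

```text
time: 6.45
eef_pos: [0.5523, 0.0566, 0.14]
tcp_rot: [0.992, 0.126, -0.002, -0.001]
contact_force: [1.4, 0.8, -3.4]
opening: 0.198
time: 6.95
eef_pos: [0.553, 0.1132, 0.1422]
tcp_rot: [0.992, 0.126, -0.001, 0.0]
contact_force: [-0.1, -1.1, -3.0]
opening: 0.196
[0.552999011182522, 0.11315834981070994, 0.1421580821215753] [0.99209110135661, 0.12551648569616025, -0.0009182817994624696, 0.00012323169546878178]
14.421171774903723 [[ 9.685e-01  2.490e-01 -1.800e-03]
 [ 2.490e-01 -9.685e-01 -5.000e-04]
 [-1.900e-03  0.000e+00 -1.000e+00]]
remaining [  6.01906918 -50.98380268  73.146341  ]
```

View pics/w6.png

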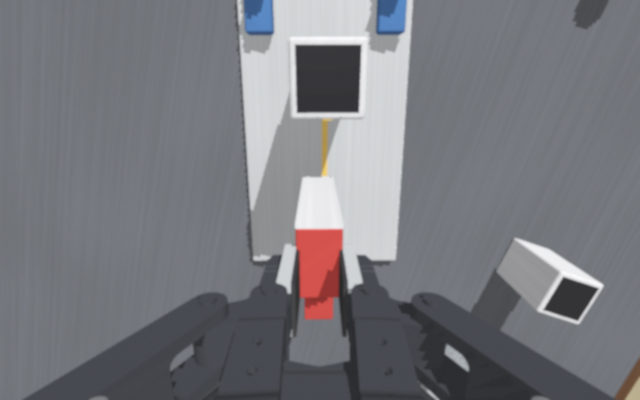

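Run:
```python
from h import *
w=dict(np.load('w6.npz'))
im=w['im'][:,:,::-1]
cv2.imwrite('pics/w6c.png',cv2.resize(im[30:280,230:420],None,fx=2.4,fy=2.4,interpolation=cv2.INTER_CUBIC))
c=np.array([.541,.1835,.01]); h=np.radians(104.47); ex=np.array([np.cos(h),np.sin(h),0]); ey=np.array([-ex[1],ex[0],0])
for nm,p in [('BL',(252.5,261)),('BR',(396,258.5)),('line1',(325,165)),('line2',(325.5,125))]:
    P=watz(w,p,.01)-c; print(nm,np.round(1000*np.array([P@ex,P@ey]),1))
for nm,p in [('TL',(291,117)),('TR',(364,117.5)),('fTL',(292,38)),('fTR',(367,38))]:
    P=watz(w,p,.13)-c; print(nm,np.round(1000*np.array([P@ex,P@ey]),1))
```

```text
BL [-151.8   70.5]
BR [-149.2  -70.6]
line1 [-56.2  -0.5]
line2 [-20.8  -0.8]
TL [-8.3 19.6]
TR [ -8.6 -19.1]
fTL [30.  18.2]
fTR [ 30.  -19.2]
```

View pics/w6c.png

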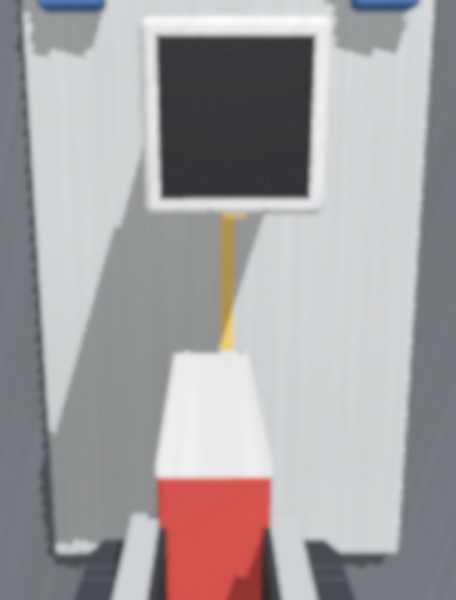

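```bash
python3 -m crank '6 0 20 0 0 0; 0 0 25 0 0 0; 0 0 20 0 0 0; 0 0 0 0 0 0; 0 0 0 0 0 0'
python3 - <<'E'
from h import *
from plant import readout
s=readout.get_state()
R=Ro.from_quat(s['tcp_rot']).as_matrix()
print(s['eef_pos'],s['contact_force'],np.degrees(np.arctan2(R[1,0],R[0,0])), np.round(R[2],4))
print('remaining',1000*R.T@(np.array([.546,.164,.069])-s['eef_pos']))
E
```

```text
time: 7.62
eef_pos: [0.5599, 0.1157, 0.0787]
tcp_rot: [0.992, 0.126, 0.0, 0.0]
contact_force: [0.4, 1.2, -4.0]
opening: 0.194
[0.55989532 0.11573487 0.07872863] [ 0.35367158  1.17460857 -4.00318478] 14.484747389683866 [ 9.e-04  2.e-04 -1.e+00]
remaining [ -1.39062822 -50.20871254   9.71597832]
```

```bash
python3 -m crank '-1 0 4 0 0 0; 0 0 3 0 0 0; 0 0 0 0 0 0' && python3 -m crank '0 0 1 0 0 0; 0 0 1 0 0 0; 0 0 0 0 0 0; 0 0 0 0 0 0'
```

```text
time: 8.0
eef_pos: [0.5582, 0.1156, 0.0713]
tcp_rot: [0.992, 0.126, -0.0, 0.0]
contact_force: [0.3, 1.3, -2.7]
opening: 0.201
time: 8.5
eef_pos: [0.5584, 0.1156, 0.0694]
tcp_rot: [0.992, 0.126, 0.0, 0.0]
contact_force: [-0.6, -0.3, -3.1]
opening: 0.192
```

```bash
python3 -m crank '0 0 1 0 0 0; 0 0 0 0 0 0; 0 0 0 0 0 0' && python3 -m crank '0 0 1 0 0 0; 0 0 0 0 0 0; 0 0 0 0 0 0'&& python3 -m crank '0 0 1 0 0 0; 0 0 0 0 0 0; 0 0 0 0 0 0'
```

```text
time: 8.88
eef_pos: [0.5586, 0.1158, 0.0692]
tcp_rot: [0.992, 0.126, 0.0, -0.0]
contact_force: [-2.6, 1.6, 2.9]
opening: 0.194
time: 9.25
eef_pos: [0.5589, 0.1159, 0.0692]
tcp_rot: [0.992, 0.126, 0.0, -0.0]
contact_force: [-2.8, 2.2, 7.9]
opening: 0.196
time: 9.62
eef_pos: [0.5592, 0.116, 0.0691]
tcp_rot: [0.992, 0.126, 0.001, -0.0]
contact_force: [-5.5, 1.2, 11.8]
opening: 0.196
```

Run:
```python
from h import *
im=optics.read_camera('side'); cv2.imwrite('pics/s7.png',cv2.resize(im[110:260,230:430,::-1],None,fx=4,fy=4,interpolation=cv2.INTER_CUBIC))
```

```text
(no output)
```

View pics/s7.png

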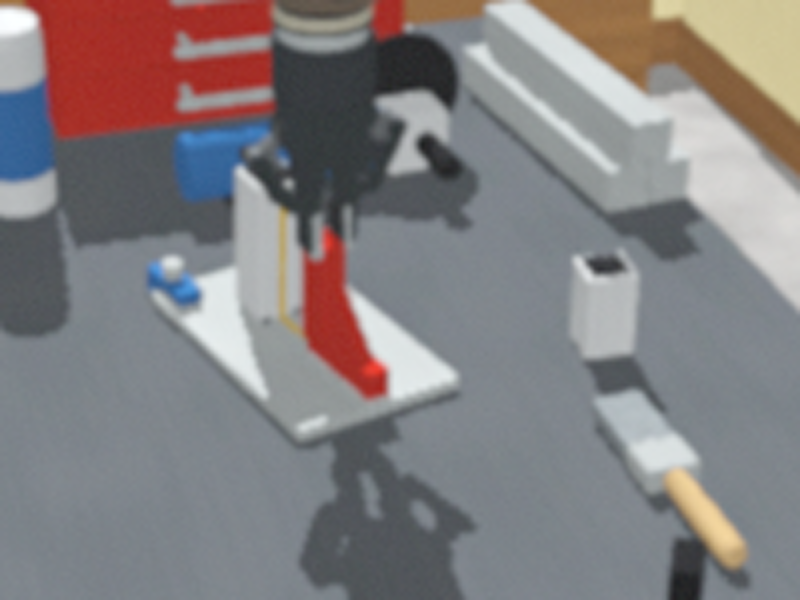

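```bash
python3 -m crank '-1 0 -2 0 0 0; 0 -10 0 0 0 0; 0 -10 0 0 0 0; 0 -10 0 0 0 0; 0 0 0 0 0 0' && python3 -m crank '0 -4 0 0 0 0; 0 -4 0 0 0 0; 0 -2 0 0 0 0; 0 0 0 0 0 0; 0 0 0 0 0 0'
```

```text
time: 10.3
eef_pos: [0.5504, 0.1457, 0.0691]
tcp_rot: [0.992, 0.127, 0.001, -0.0]
contact_force: [0.2, -1.8, 4.6]
opening: 0.2
time: 10.92
eef_pos: [0.5484, 0.1538, 0.0692]
tcp_rot: [0.992, 0.126, 0.001, 0.001]
contact_force: [1.8, -4.3, 5.6]
opening: 0.194
```

```bash
cat > st.py <<'E'
from h import *
from plant import readout
s=readout.get_state()
R=Ro.from_quat(s['tcp_rot']).as_matrix()
print(s['eef_pos'],'head',np.degrees(np.arctan2(R[1,0],R[0,0])), 'Rz',np.round(R[2],4), 'Ftool',np.round(R.T@s['contact_force'],1),'tau',np.round(R.T@s['wrist_torque'],2))
print('remaining',1000*R.T@(np.array([.546,.164,.069])-s['eef_pos']))
E
python3 st.py
```

```text
[0.54839635 0.15383222 0.06918197] head 14.531690154054125 Rz [ 0.0022  0.0018 -1.    ] Ftool [ 0.7  4.6 -5.6] tau [-0.96  0.01 -0.02]
remaining [  0.23115635 -10.44409923   0.16360455]
```

```bash
python3 -m crank '0 -2 0 0 0 0; 0 -2 0 0 0 0; 0 -2 0 0 0 0; 0 0 0 0 0 0' && python3 st.py && python3 -m crank '0 -1.5 0 0 0 0; 0 -1.5 0 0 0 0; 0 0 0 0 0 0; 0 0 0 0 0 0' && python3 st.py
```

```text
time: 11.42
eef_pos: [0.5472, 0.159, 0.0692]
tcp_rot: [0.992, 0.127, 0.001, 0.001]
contact_force: [0.8, -6.2, 5.4]
opening: 0.191
[0.5471502  0.15901573 0.06922027] head 14.542979505613987 Rz [ 0.0024  0.0031 -1.    ] Ftool [-0.8  6.3 -5.4] tau [-1.3  -0.01  0.05]
remaining [ 0.13770743 -5.11404774  0.20484633]
time: 11.92
eef_pos: [0.5468, 0.1606, 0.0692]
tcp_rot: [0.992, 0.127, 0.001, 0.003]
contact_force: [2.8, -9.8, 6.1]
opening: 0.197
[0.54675359 0.16055832 0.0692065 ] head 14.577124809748884 Rz [ 0.0022  0.0058 -1.    ] Ftool [ 0.3 10.2 -6.1] tau [-1.97 -0.04  0.05]
remaining [ 0.13641782 -3.52169239  0.18652824]
```

```bash
python3 -m crank '0 -1.5 0 0 0 0; 0 -1.5 0 0 0 0; 0 0 0 0 0 0; 0 0 0 0 0 0' && python3 st.py
python3 - <<'E'
from h import *
im=optics.read_camera('wrist')
cv2.imwrite('pics/w8.png',cv2.resize(im[100:330,220:420,::-1],None,fx=2.6,fy=2.6,interpolation=cv2.INTER_CUBIC))
im=optics.read_camera('side'); cv2.imwrite('pics/s8.png',cv2.resize(im[130:230,250:380,::-1],None,fx=6,fy=6,interpolation=cv2.INTER_CUBIC))
E
```

```text
time: 12.42
eef_pos: [0.5468, 0.1605, 0.0692]
tcp_rot: [0.992, 0.127, 0.002, 0.006]
contact_force: [3.2, -18.3, 5.0]
opening: 0.195
[0.5467772  0.1605105  0.06921505] head 14.646435469254774 Rz [ 0.0019  0.0115 -0.9999] Ftool [-1.5 18.5 -4.8] tau [-3.2  -0.11  0.04]
remaining [ 0.12998283 -3.57487376  0.17402168]
```

View pics/w8.png

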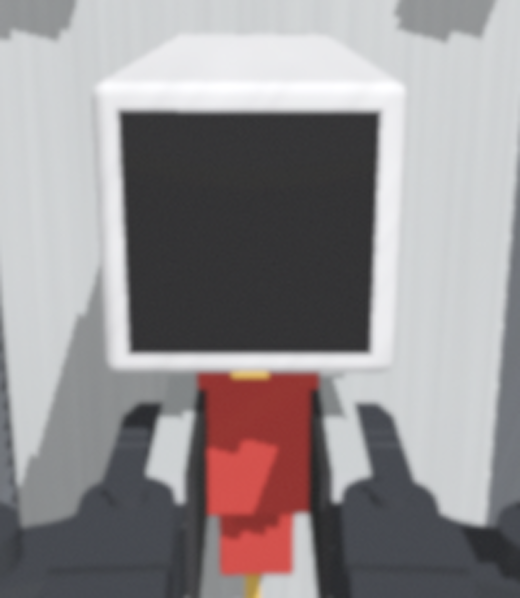

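View pics/s8.png

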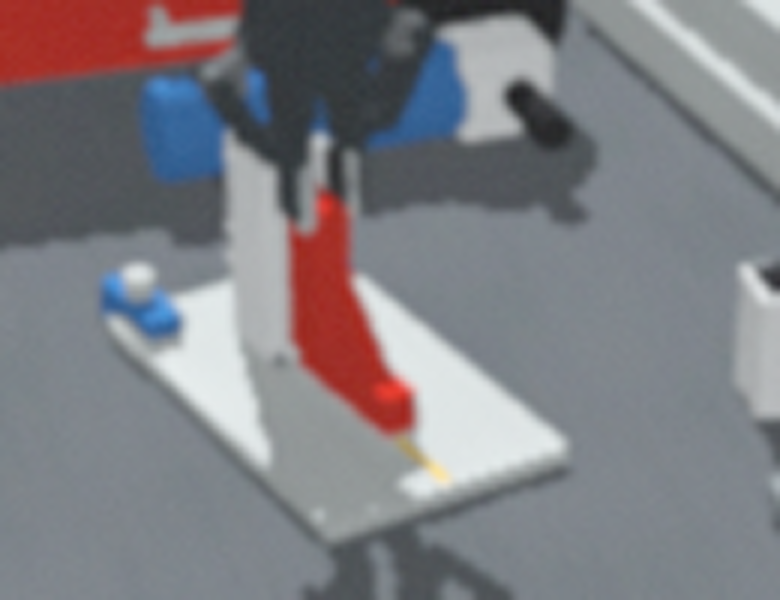

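```bash
python3 -m crank '0 0 0 0.012 0 0; 0 0 0 0 0 0; 0 0 0 0 0 0' && python3 st.py
python3 - <<'E'
from h import *
from plant import readout
s=readout.get_state()
im=optics.read_camera('wrist'); np.savez('w9.npz',p=s['eef_pos'],q=s['tcp_rot'],im=im)
w=dict(np.load('w9.npz'))
c=np.array([.541,.1835,0]); h=np.radians(104.47); ex=np.array([np.cos(h),np.sin(h),0]); ey=np.array([-ex[1],ex[0],0])
for t in [0,.03,.07]:
    L=[[-.12*np.sin(t),y,.01+.12*np.cos(t)] for y in(.02,-.02)]+[[.04*np.cos(t)-.12*np.sin(t),y,.01+.12*np.cos(t)+.04*np.sin(t)] for y in(.02,-.02)]
    L+=[[.04,.02,.01],[.04,-.02,.01]]
    print(t,np.round(wproj(w,[c+ex*a+ey*b+[0,0,z] for a,b,z in L]),1).tolist())
cv2.imwrite('pics/w9.png',cv2.resize(im[:260,200:440,::-1],None,fx=2.3,fy=2.3,interpolation=cv2.INTER_CUBIC))
E
```

```text
time: 12.9
eef_pos: [0.5467, 0.1609, 0.0692]
tcp_rot: [0.992, 0.127, 0.001, -0.001]
contact_force: [2.5, -16.2, 5.7]
opening: 0.194
[0.54669457 0.160937   0.0692119 ] head 14.637883489194868 Rz [ 0.0021 -0.0012 -1.    ] Ftool [-1.6 16.3 -5.8] tau [-3.2  -0.12  0.03]
remaining [ 0.101579   -3.13884726  0.21587548]
0 [[261.0, 240.5], [372.9, 240.6], [255.4, 126.2], [378.7, 126.5], [287.2, 112.9], [347.7, 113.0]]
0.03 [[261.4, 249.7], [372.4, 249.8], [255.3, 137.8], [378.7, 138.1], [287.2, 112.9], [347.7, 113.0]]
0.07 [[262.1, 261.5], [371.7, 261.6], [255.4, 153.5], [378.7, 153.7], [287.2, 112.9], [347.7, 113.0]]
```

View pics/w9.png

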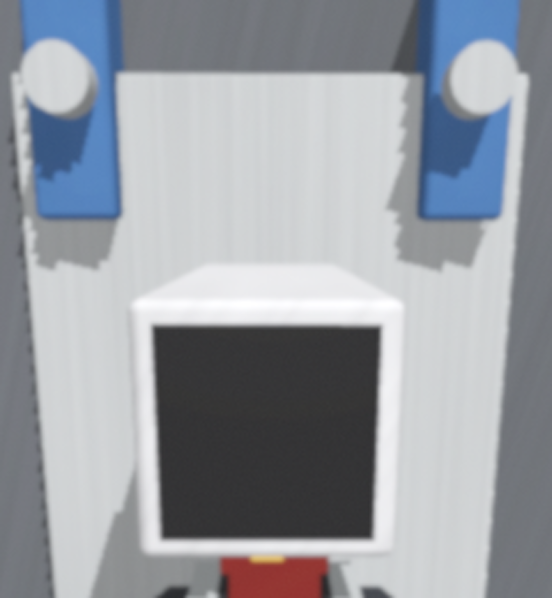

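Run:
```python
from h import *
w=dict(np.load('w9.npz')); g=cv2.cvtColor(w['im'],cv2.COLOR_RGB2GRAY).astype(float)
p=g[:,300:335].mean(1); print('rows 25-40',np.round(p[25:40]).tolist()); print('105-150',np.round(p[105:150]).tolist()); print('225-250',np.round(p[225:250]).tolist())
for r in (30,31,32,34): pass
for r in (60,90,150,180,220,232): print(r,'L',[ (c,int(g[r,c])) for c in range(196,272,2)][:0], )
def edges(r,lo,hi):
    d=np.gradient(g[r-2:r+3].mean(0)); i=np.argsort(-abs(d[lo:hi]))[:4]+lo; return [(int(k),round(d[k])) for k in sorted(i)]
for r in (140,180,220): print(r,edges(r,225,275),edges(r,365,410),'plate',edges(r,190,230),edges(r,400,440))
```

```text
rows 25-40 [117.0, 117.0, 117.0, 117.0, 118.0, 126.0, 153.0, 188.0, 208.0, 211.0, 211.0, 211.0, 211.0, 211.0, 211.0]
105-150 [209.0, 209.0, 209.0, 209.0, 209.0, 209.0, 209.0, 209.0, 211.0, 218.0, 227.0, 233.0, 235.0, 236.0, 236.0, 236.0, 236.0, 235.0, 235.0, 235.0, 235.0, 234.0, 234.0, 235.0, 239.0, 246.0, 252.0, 253.0, 251.0, 246.0, 242.0, 239.0, 237.0, 236.0, 229.0, 203.0, 150.0, 87.0, 59.0, 56.0, 55.0, 55.0, 55.0, 55.0, 54.0]
225-250 [52.0, 52.0, 52.0, 52.0, 52.0, 52.0, 52.0, 55.0, 81.0, 143.0, 198.0, 226.0, 234.0, 231.0, 220.0, 201.0, 177.0, 152.0, 126.0, 104.0, 87.0, 81.0, 81.0, 81.0, 81.0]
60 L []
90 L []
150 L []
180 L []
220 L []
232 L []
140 [(258, 10), (264, -9), (265, -17), (266, -17)] [(365, 14), (366, 14), (374, -8), (375, -9)] plate [(212, 12), (213, 33), (214, 32), (215, 15)] [(419, -16), (420, -29), (421, -29), (422, -13)]
180 [(266, -32), (267, -52), (268, -51), (269, -25)] [(365, 36), (366, 14), (372, -8), (373, -11)] plate [(215, 8), (216, 30), (217, 33), (218, 18)] [(416, -19), (417, -30), (418, -26), (419, -11)]
220 [(260, 20), (268, -39), (269, -55), (270, -44)] [(365, 4), (370, -6), (371, -9), (372, -7)] plate [(219, 22), (220, 37), (221, 27), (222, 11)] [(412, -12), (413, -26), (414, -30), (415, -18)]
```

Run:
```python
from h import *
w=dict(np.load('w9.npz')); im=w['im'][:,:,::-1]
a=cv2.resize(im[95:255,245:385],(560,640)[:2] if 0 else (525,600),interpolation=cv2.INTER_NEAREST)
cv2.imwrite('pics/w9n.png',a)
```

```text
(no output)
```

View pics/w9n.png

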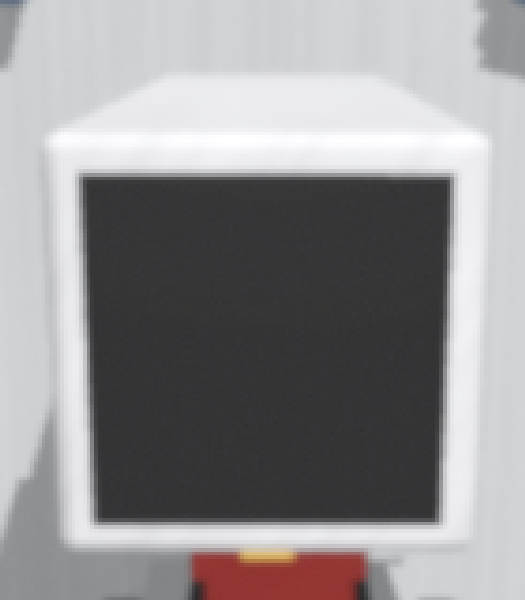

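```bash
cat > fit.py <<'E'
from h import *
from scipy.optimize import least_squares
w=dict(np.load('w9.npz'))
h=np.radians(104.47)
def colat(a,b,r): f=(r-a[1])/(b[1]-a[1]); return a[0]+f*(b[0]-a[0])
def model(v):
    sx,sy,yaw,dz,pit,t=v
    hh=h+yaw; ex=np.array([np.cos(hh),np.sin(hh),0]); ey=np.array([-ex[1],ex[0],0]); c=np.array([.541,.1835,0])+sx*ex+sy*ey
    ww=dict(p=w['p']+[0,0,dz],q=(Ro.from_quat(w['q'])*Ro.from_rotvec([pit,0,0])).as_quat())
    P=lambda a,b,z:wproj(ww,c+ex*a+ey*b+[0,0,z])[0]
    tb=lambda a,b,z:P(a*np.cos(t)-z*np.sin(t),b,.01+z*np.cos(t)+a*np.sin(t))
    out=[P(.09,0,.01)[1],tb(.04,0,0)[1],tb(.04,0,.12)[1],tb(0,0,.12)[1]]
    L=[P(.09,.07,.01),P(-.15,.07,.01)];R=[P(.09,-.07,.01),P(-.15,-.07,.01)]
    for r in(140,180,220): out+=[colat(*L,r),colat(*R,r)]
    a=[tb(.04,.02,.12),tb(0,.02,.12)];b=[tb(.04,-.02,.12),tb(0,-.02,.12)]
    out+=[colat(*a,220),colat(*b,220)]
    return np.array(out)
obs=np.array([31.5,114.6,130,241.3,213.4,420.5,216.7,417.3,220.2,413.6,260,371.3])
for fix in (None,0.):
    f=lambda v:np.r_[model(v if fix is None else np.r_[v[:4],fix,v[5]])-obs, v[4]/.01*.5, v[3]/.004*.5]
    r=least_squares(f,[0,0,0,0,0,0],x_scale=[.01,.01,.01,.01,.01,.01]); print(np.round(r.x,4),np.round(r.fun,1))
    J=r.jac; print('sd',np.round(np.sqrt(np.diag(np.linalg.pinv(J.T@J))),4))
E
python3 fit.py
```

```text
[-0.001   0.0004  0.0031  0.0013 -0.0015  0.0001] [ 0.3 -0.3 -0.6  0.7  0.2 -0.7  0.4 -0.8  0.3 -0.4 -0.5  1.  -0.1  0.2]
sd [0.0013 0.0002 0.0113 0.0008 0.017  0.0188]
[-0.0009  0.0004  0.0031  0.0012  0.      0.0017] [ 0.3 -0.3 -0.6  0.7  0.2 -0.8  0.4 -0.8  0.3 -0.4 -0.5  1.   0.   0.2]
sd [0.0004 0.0002 0.0113 0.0007 0.02   0.0044]
```

Run:
```python
from h import *
for f in ['pics/w4.png','pics/w5.png','pics/w6.png']:
    im=cv2.imread(f); print(f,im[286:324,312:326,2].mean(1).round().astype(int).tolist(), im[286:324,312:326,1].mean(1).round().astype(int).tolist())
im=np.load('w9.npz')['im']; print('w9',im[286:324,312:326,0].mean(1).round().astype(int).tolist(),im[286:324,312:326,1].mean(1).round().astype(int).tolist())
a=np.hstack([cv2.resize(cv2.imread(f)[220:330,280:360],None,fx=3.2,fy=3.2,interpolation=cv2.INTER_CUBIC) for f in ['pics/w4.png','pics/w6.png']]+[cv2.resize(im[220:330,280:360,::-1],None,fx=3.2,fy=3.2,interpolation=cv2.INTER_CUBIC)])
cv2.imwrite('pics/cmp.png',a)
```

```text
pics/w4.png [231, 231, 231, 231, 231, 231, 231, 230, 227, 215, 193, 170, 162, 167, 182, 199, 214, 224, 229, 230, 230, 230, 230, 228, 222, 213, 208, 208, 209, 210, 211, 207, 186, 147, 116, 112, 114, 115] [96, 96, 96, 96, 96, 96, 96, 96, 94, 87, 76, 66, 63, 65, 71, 79, 86, 92, 95, 96, 96, 96, 96, 94, 91, 87, 84, 84, 85, 86, 87, 89, 93, 100, 109, 114, 117, 118]
pics/w5.png [225, 223, 221, 219, 217, 216, 214, 212, 209, 206, 199, 185, 166, 157, 162, 175, 191, 204, 216, 225, 229, 231, 231, 231, 230, 230, 230, 230, 229, 229, 229, 226, 216, 190, 156, 136, 133, 132] [93, 92, 91, 89, 89, 88, 87, 86, 85, 83, 80, 72, 64, 60, 62, 68, 75, 82, 88, 93, 95, 96, 96, 96, 96, 96, 96, 96, 96, 95, 95, 96, 102, 118, 131, 135, 136, 136]
pics/w6.png [194, 192, 190, 188, 186, 185, 183, 182, 180, 176, 168, 154, 142, 138, 143, 154, 168, 181, 190, 200, 207, 210, 210, 210, 210, 210, 210, 209, 209, 209, 208, 204, 188, 158, 128, 116, 114, 114] [74, 73, 72, 72, 71, 70, 70, 69, 68, 66, 63, 57, 52, 51, 53, 57, 62, 68, 72, 77, 80, 82, 82, 82, 82, 82, 82, 82, 82, 82, 82, 82, 88, 100, 112, 117, 117, 118]
w9 [192, 190, 188, 187, 185, 183, 182, 180, 178, 176, 171, 160, 146, 138, 136, 136, 138, 144, 155, 167, 183, 199, 208, 211, 212, 212, 212, 211, 211, 211, 210, 210, 210, 210, 210, 206, 196, 181] [73, 72, 72, 71, 70, 69, 68, 68, 67, 66, 64, 59, 53, 50, 50, 50, 50, 52, 56, 62, 68, 75, 80, 82, 82, 83, 82, 82, 82, 82, 82, 82, 82, 82, 84, 98, 124, 148]
```

View pics/cmp.png

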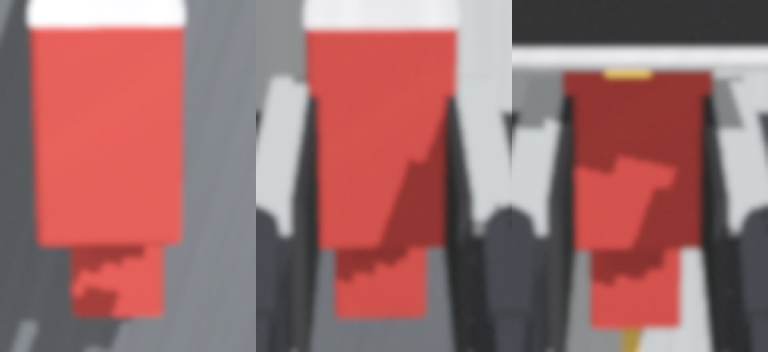

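The pictures show the tube is upright (fitted lean about 0.001 rad). The foot end of the square has moved about 3 px in the wrist view, so the square looks pitched about 0.02 rad nose-down in the grip. I'll turn it back in small steps and watch.

```bash
cat > look.py <<'E'
import sys
from h import *
from plant import readout
s=readout.get_state(); im=optics.read_camera('wrist')
np.savez(sys.argv[1]+'.npz',p=s['eef_pos'],q=s['tcp_rot'],im=im)
R=Ro.from_quat(s['tcp_rot']).as_matrix()
def cross(p,lo,hi):
    d=np.diff(p[lo:hi]); a=np.abs(d)*(np.abs(d)>2); return round(float((a*(np.arange(lo,hi-1)+.5)).sum()/a.sum()),2)
sat=(im[:,:,0].astype(float)-im[:,:,1])[:,312:326].mean(1)
print('t',s['time'],'pos',np.round(s['eef_pos'],4),'Rz',np.round(R[2],4),'Ftool',np.round(R.T@s['contact_force'],1),'rem',np.round(1000*R.T@(np.array([.5462,.163,.069])-s['eef_pos']),2))
print('foot end row',cross(sat,314,334),'back edge', np.round(im[290:302,312:326,1].mean(1)).astype(int).tolist())
E
python3 -m crank '0 0 0 0.01 0 0; 0 0 0 0 0 0; 0 0 0 0 0 0' >/dev/null; python3 look.py a1; python3 -m crank '0 0 0 0.01 0 0; 0 0 0 0 0 0; 0 0 0 0 0 0'>/dev/null; python3 look.py a2
python3 - <<'E'
from h import *
def cross(p,lo,hi):
    d=np.diff(p[lo:hi]); a=np.abs(d)*(np.abs(d)>2); return round(float((a*(np.arange(lo,hi-1)+.5)).sum()/a.sum()),2)
for f in ['w4','w5','w6','w9']:
    im=np.load('w9.npz')['im'] if f=='w9' else cv2.imread(f'pics/{f}.png')[:,:,::-1]
    sat=(im[:,:,0].astype(float)-im[:,:,1])[:,312:326].mean(1); print(f,cross(sat,314,334))
E
```

```text
t 13.325 pos [0.5466 0.1613 0.0692] Rz [ 0.0022 -0.0117 -0.9999] Ftool [-0.4 15.8 -5. ] rem [ 0.06 -1.77  0.19]
foot end row 323.28 back edge [70, 69, 69, 68, 67, 66, 64, 59, 54, 51, 50, 50]
t 13.75 pos [0.5465 0.1616 0.0691] Rz [ 0.0023 -0.0222 -0.9998] Ftool [-0.9 14.1 -5.1] rem [ 0.03 -1.42  0.18]
foot end row 324.3 back edge [70, 69, 68, 67, 66, 66, 64, 59, 54, 51, 50, 50]
w4 318.66
w5 319.13
w6 318.88
w9 322.06
```

Run:
```python
from h import *
for f in ['w4','w5','w6','w9','a1','a2']:
    im=np.load(f+'.npz')['im'] if f in('w9','a1','a2') else cv2.imread(f'pics/{f}.png')[:,:,::-1]
    o=[]
    for c0,c1 in [(307,312),(323,330)]:
        sat=(im[:,:,0].astype(float)-im[:,:,1])[310:335,c0:c1].mean(1); hi=np.median(sat[:5]);lo=np.median(sat[-5:]); m=(hi+lo)/2
        k=np.where((sat[:-1]>=m)&(sat[1:]<m))[0][-1]; o.append(round(310+k+(sat[k]-m)/(sat[k]-sat[k+1]),2))
        o.append((int(hi),int(lo)))
    g=im[285:305,312:326,1].mean(1); 
    print(f,o)
```

```text
w4 [np.float64(318.7), (102, -3), np.float64(318.5), (131, -3)]
w5 [np.float64(319.32), (134, -3), np.float64(318.97), (134, -3)]
w6 [np.float64(318.98), (127, -3), np.float64(318.77), (127, -3)]
w9 [np.float64(322.34), (128, -2), np.float64(321.71), (129, -2)]
a1 [np.float64(323.47), (127, -2), np.float64(323.0), (129, -2)]
a2 [np.float64(324.52), (124, -2), np.float64(324.0), (129, -2)]
```

```bash
python3 -m crank '0 0 0 0 0 0; 0 0 0 0 0 0; 0 0 0 0 0 0; 0 0 0 0 0 0; 0 0 0 0 0 0'; python3 look.py a3; python3 st.py
python3 - <<'E'
from h import *
im=np.load('a3.npz')['im']; 
sc=optics.read_camera('scene')
A=cv2.resize(im[90:330,220:420,::-1],(400,480),interpolation=cv2.INTER_CUBIC); B=cv2.resize(sc[155:235,310:376,::-1],(396,480),interpolation=cv2.INTER_CUBIC)
cv2.imwrite('pics/a3.png',np.hstack([A,B]))
g=cv2.cvtColor(im,cv2.COLOR_RGB2GRAY).astype(float); p=g[:,300:335].mean(1); print(np.round(p[20:40]).tolist());print(np.round(p[105:140]).tolist());print(np.round(p[228:250]).tolist())
E
```

```text
time: 14.42
eef_pos: [0.5465, 0.1616, 0.0692]
tcp_rot: [0.992, 0.127, -0.0, -0.011]
contact_force: [3.4, -14.1, 5.8]
opening: 0.193
t 14.425 pos [0.5465 0.1616 0.0692] Rz [ 0.0023 -0.0222 -0.9998] Ftool [-0.2 14.3 -6.1] rem [ 0.03 -1.41  0.18]
foot end row 324.31 back edge [70, 69, 68, 67, 66, 66, 63, 59, 53, 50, 50, 50]
[0.54651794 0.16161112 0.06916316] head 14.637831848230784 Rz [ 0.0023 -0.0222 -0.9998] Ftool [-0.6 14.8 -5.4] tau [-3.02 -0.11  0.05]
remaining [ 0.10218843 -2.43800429  0.21751913]
[118.0, 117.0, 118.0, 117.0, 118.0, 117.0, 117.0, 117.0, 117.0, 118.0, 118.0, 117.0, 118.0, 118.0, 125.0, 154.0, 191.0, 210.0, 213.0, 212.0]
[210.0, 210.0, 210.0, 210.0, 210.0, 209.0, 210.0, 209.0, 210.0, 210.0, 210.0, 212.0, 219.0, 227.0, 233.0, 235.0, 235.0, 235.0, 235.0, 235.0, 234.0, 235.0, 238.0, 245.0, 252.0, 253.0, 251.0, 247.0, 242.0, 240.0, 238.0, 237.0, 230.0, 204.0, 151.0]
[52.0, 52.0, 55.0, 81.0, 144.0, 199.0, 226.0, 234.0, 231.0, 221.0, 202.0, 179.0, 153.0, 130.0, 109.0, 91.0, 83.0, 81.0, 81.0, 81.0, 81.0, 81.0]
```

View pics/a3.png

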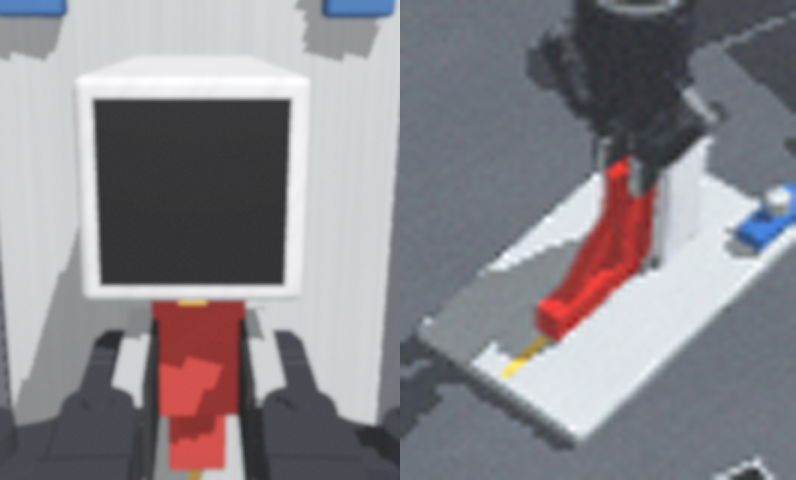

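```bash
sed -e "s/w9.npz/a3.npz/" -e "s/^obs=.*/obs=np.array([35.4,117.7,128.0,239.3]+[0]*8)/" -e "s/model(v if fix is None else np.r_\[v\[:4\],fix,v\[5\]\])-obs/(model(np.r_[v[0],.0004,.0031,v[3],v[4] if fix is None else fix,v[5]])-obs)[:4]/" -e "s#v\[3\]/.004\*.5#(v[3]-.0013)/.001#" fit.py > fit2.py && python3 fit2.py
```

```text
[-0.001  -0.0149 -0.0383  0.0016 -0.0024  0.0001] [ 0.5 -0.6 -0.5  0.6 -0.1  0.3]
sd [0.0013 0.        nan 0.0008 0.0179 0.0202]
[-0.0008  0.0096  0.0117  0.0016  0.      0.0027] [ 0.5 -0.6 -0.5  0.6  0.   0.3]
sd [0.0004    nan 0.     0.0008 0.02   0.0046]fit2.py:22: RuntimeWarning: invalid value encountered in sqrt
  J=r.jac; print('sd',np.round(np.sqrt(np.diag(np.linalg.pinv(J.T@J))),4))
```

The checks agree. The tube fits as upright (0 to 0.003 rad). The foot sits at plate height, at TCP z 0.0692. The arm is at rest, pushing about 14 N forward and about 9 N down. The wrist moment puts the contact pressure part-way down the upright edge, as it would be when flush. Handing in.

```bash
python3 -c "
from plant import ctrl
print(ctrl.sign_off())"
```

```text
the job is handed in; nothing more can be done
None
```

I handed the job in at 14.4 s with the red square still gripped and pressed into the corner; `sign_off` gave no verdict. I gripped it across its upright leg, set it on the plate facing the yellow mark, and slid it in until the tube stopped moving.

**Last checks**
- **Tube:** the wrist-camera fit puts its lean at 0 to 0.003 rad.
- **Forces:** about 14 N towards the tube and about 9 N on the plate, with a grip setting of 100 N. Readings were steady over the last 0.6 s.
- **Alignment:** under 1 mm off centre across the face, with the square's heading matching the plate's to within about 0.003 rad. The foot is at plate height.
- **Other things on the table:** I did not compare their positions before and after. My path kept clear of them, and no contact showed.

**What disagreed**
- **Heel position along x:** the camera estimate put the heel 1.4 to 1.8 mm short of the corner. That is inside the 2.5 mm limit and about the size of the camera's calibration error.
- **Square tilt:** during the push the wrist pictures suggested the square had pitched about 0.015 to 0.02 rad in the grip. I turned the tool back by 0.032 rad in all. The pictures then gave about 0.01 rad or less, and the wrist moments pointed to flush contact. The limit is 0.025 rad.

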